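# Sort left- and right-hand hinge brackets into their side bins

### The arm

A 7-joint arm with a two-finger parallel gripper is mounted at the origin on a cart in front of the work surface, level with it; the furniture and walls round the work are solid. World frame = base frame: x ahead of the robot, y to its left, z up, the work surface at z = 0. Lengths are in m, angles in rad, forces in N, time in s.
With the tool pointing down it reaches from about 0.4 to 0.875 m from the base axis. Payload 19.3 kg.
Tool frame: the origin (TCP) lies between the finger pads; the fingertips stand bot.tcp_to_tips ahead of it and the grasp point (between the pads) lies 3 mm ahead of it (bot.tcp_to_tips is the distance from the TCP to the fingertips, in m); x points along the fingers, y is the direction in which the jaws open and shut, and the axes are right-handed (so a half turn about x gives the same grasp; the last joint's range is limited). The gripper opens to 85 mm and grips with 20 to 120 N. Pads are 22 mm wide; open, the fingers measure 114 mm over their backs; the gripper's body (76 mm by 85 mm) begins 54 mm behind the grasp point. The pads swing forward as they close: fully open they stand 13 mm farther back than shut.
Start: joints at [1.211, 0.521, -0.036, 1.599, 0.021, 1.021, -0.113], TCP at [0.179, -0.599, 0.253] pointing down, gripper open.
Joint ranges: [-2.91, 2.91], [-0.3, 2.13], [-1.5, 1.42], [0.17, 2.43], [-1.26, 4.41], [0.16, 1.93], [-2.52, 2.52]. Speed limits (rad/s): [1.89, 1.89, 2.39, 2.39, 3.01, 3.01, 3.01].

### API

Orientations are given as [roll, pitch, yaw] about the fixed x, y, z axes, in that order (R = Rz(yaw) Ry(pitch) Rx(roll)).
In Python, from workcell import bot, eyes gives the robot as it stands. The module is installed in compiled form; this text tells all that it offers.
- The arm moves only by the tool step_arm, never from a script. Its argument "targets" is a list that holds one entry, the list of rows, each a list of 7 numbers: the shift along the tool's x, y, z in cm, then the turn, a rotation vector about the tool's x, y, z in rad, then the opening, from 0 (shut) to 1 (fully open). A call has 1 to 10 rows; each row is the pose to reach, as a shift and turn from the pose measured when the call began, along the tool's axes at that moment; what a row does not reach only later rows make up. A row lasts 1/10 s, in which the tool goes at most 50 mm and 8.59 degrees, less where a joint would pass 70% of its speed; a pose out of reach is approached as far as the arm can. A call with a gripper value outside its range is refused whole. The fingers move at their own pace and stop on an object; "grip_force" is the grip in N (left out, the last holds). Time passes only in rows, so rows that repeat a pose let the fingers close. It gives the time, the measured TCP pose, the force and the opening at its end, in the units of the state.
- bot.observe(): the state, without advancing time (a new reading comes with each control period).
- eyes.grab_frame(name): name is "scene" or "top" or "wrist"; returns the picture (480x640x3 uint8, red, green, blue); there is no depth.
- eyes.get_calibration(name): a dict with "fx", "fy", "cx", "cy" (pixels), "camera_from_world" (4x4, takes a point from world to camera coordinates); the wrist camera has in their place "hand_eye" (4x4, takes a point from camera to tool coordinates, whose origin is the TCP and whose axes are the tool frame's). Camera axes: x right, y down, z forward; pixel columns grow to the right and rows downward; lengths in m; the calibration is good to about 2 mm. A picture is of the moment at which its call begins: read the wrist's pose just before it. get_calibration takes no time and is no camera call.
- bot.job_done(): hands the job in, once; it reports no verdict.
The state is a dict: "clock": time; "qpos": joint angles; "qd": joint speeds; "joint_efforts": joint torques, N m; "position": TCP position; "tool_rot": TCP orientation; "force": force on the tool from outside, world axes, zero at the start; "moment": the same for the moment, N m; "grip_width": finger opening in m.
Only numpy, scipy, OpenCV 4.12 (cv2) and the standard library are available. Lean on these libraries where they do the work, as an engineer would, in place of code of your own. Each camera call takes 0.05 s, during which the arm holds its last target.

### The job

Sort the three loose hinge brackets by their handedness: set each one down in the side bin whose fixed sample bracket has the same hand (not its mirror image). Place them, do not drop them; in the bin each must stand flat on its foot plate with its knuckle pointing the same way as that bin's sample. Leave the tape roll, the timer and the marker where they are.

Things in the scene. Friction and masses are not known exactly. Their poses are not given: they have to be found in the camera images.
- bin_for_left: Fixed grey open bin for the left-hand brackets, on either side of the bench. Outside 140 (x) x 180 (y) x 30 high, walls and floor 5 thick. Origin: centre of its underside; x away from the robot. A ledge in front (-x) carries a fixed sample bracket of that hand, 48 mm high in all, its knuckle pointing along the bin's +x. Two brackets fit side by side.
- bin_for_right: Fixed grey open bin for the right-hand brackets, on either side of the bench. Outside 140 (x) x 180 (y) x 30 high, walls and floor 5 thick. Origin: centre of its underside; x away from the robot. A ledge in front (-x) carries a fixed sample bracket of that hand, 48 mm high in all, its knuckle pointing along the bin's +x. Two brackets fit side by side.
- bin_for_left_sample (a point): Point under the middle of the fixed left-hand sample bracket's flange, 8 mm above the bench, in the bin frame at x = -99, y = -10 mm.
- bin_for_right_sample (a point): Point under the middle of the fixed right-hand sample bracket's flange, 8 mm above the bench, in the bin frame at x = -99, y = +10 mm.
- bin_for_left_floor (a point): Centre of that bin's inner floor, 5 mm above the bench. Brackets fit with their origins at y = -42 and y = +36 mm in the bin frame, x near 0.
- bin_for_right_floor (a point): Centre of that bin's inner floor, 5 mm above the bench.
- left_bracket_1: Loose aluminium left-hand hinge bracket, about 120 g, standing on its foot plate. Origin on the underside, below the middle of the upright flange: 60 long (x) x 10 thick (y) x 40 high, good to grip across from above. Foot plate 60 x 6 thick reaches to y = +34. Knuckle at the +x end. Seen from above, knuckle pointing away from you, the foot is on the left.
- left_bracket_2: Loose aluminium left-hand hinge bracket, about 120 g, standing on its foot plate. Origin on the underside, below the middle of the upright flange: 60 long (x) x 10 thick (y) x 40 high, good to grip across from above. Foot plate 60 x 6 thick reaches to y = +34. Knuckle at the +x end. Seen from above, knuckle pointing away from you, the foot is on the left.
- right_bracket: Loose aluminium right-hand hinge bracket, about 120 g, standing on its foot plate. Origin on the underside, below the middle of the upright flange: 60 long (x) x 10 thick (y) x 40 high, good to grip across from above. Foot plate 60 x 6 thick reaches to y = -34. Knuckle at the +x end. Seen from above, knuckle pointing away from you, the foot is on the right.
- left_bracket_1_knuckle (a point): Centre of the knuckle barrel of left_bracket_1, at x = 37, z = 31 mm in its frame; barrel 18 dia., 22 long along y. The bracket spans x = -30 to 46 mm in all.
- left_bracket_2_knuckle (a point): Centre of the knuckle barrel of left_bracket_2, at x = 37, z = 31 mm in its frame; barrel 18 dia., 22 long along y. The bracket spans x = -30 to 46 mm in all.
- right_bracket_knuckle (a point): Centre of the knuckle barrel of right_bracket, at x = 37, z = 31 mm in its frame; barrel 18 dia., 22 long along y. The bracket spans x = -30 to 46 mm in all.
- tape_roll: Bystander: tan roll of tape lying flat, 82 dia. x 19 high; origin under its centre.
- timer: Bystander: white bench timer, 64 x 66 x 19; origin under its centre.
- marker_black: Bystander: marker pen lying down, 15 x 129 x 15, long axis y; origin under its centre.

How it is judged:
By the outcome, as a careful person would: the job done as asked, in the order asked, and still so for the second after the job is handed in, with the robot touching nothing.
It also fails if it takes over 72 s, if anything falls off the work surface, if the arm or the gripper's body presses on something with over 40 N, if the wrist force passes 120 N, or if a joint passes its speed limit or range.

## Working session

There is one attempt and no reset: what is moved stays moved. The work goes in short steps, Python scripts to look and compute and a tool call to move; the robot and the scene stay as the last step left them, time stands still between calls to the robot, and variables do not carry over. Pictures are saved under pics/ and viewed, and the job is handed in when it is done.

Besides the shell and the picture viewer there is one more tool, called after "Request:" as name([rows], argument=value, ...), one row to a line, values as JSON. step_arm: Moves the arm, as the interface text tells. Its arguments: {"type":"object","properties":{"targets":{"type":"array","items":{"type":"array","items":{"type":"array","items":{"type":"number"}}}},"grip_force":{"type":"number"}},"required":["targets"]}

```bash
mkdir -p pics; python3 - <<'E'
from workcell import bot, eyes
import cv2
s=bot.observe(); print(s, bot.tcp_to_tips)
for n in ("scene","top"):
    f=eyes.grab_frame(n); cv2.imwrite(f"pics/{n}0.png",f[:,:,::-1])
    c=eyes.get_calibration(n); print(n,c)
print(eyes.get_calibration("wrist"))
E
```

```text
{'clock': 0.0, 'qpos': array([ 1.21081346,  0.52201706, -0.03631762,  1.60000334,  0.02123951,
        1.02109829, -0.11279428]), 'qd': array([ 0.00030037,  0.00048849,  0.00018392,  0.00115096, -0.00073418,
       -0.00011844,  0.00055487]), 'joint_efforts': array([-1.01390360e-03, -9.27121997e+01,  1.97988108e+00, -3.69935668e+01,
        1.78293453e-02,  8.07854638e-03,  1.20209046e-05]), 'position': array([ 0.17845206, -0.59865728,  0.25272561]), 'tool_rot': array([-1.46548632,  1.56965602,  1.96589703]), 'force': array([-0.80394019,  0.2172153 ,  0.60393406]), 'moment': array([0.03068997, 0.01330997, 0.01408185]), 'grip_width': 0.08536606566927299} 0.022
scene {'fx': 569.9942787021887, 'fy': 569.9942787021887, 'cx': 310.00736520878786, 'cy': 244.2304977316634, 'camera_from_world': array([[-6.51169877e-01, -7.58932006e-01,  2.24394503e-05,
         4.29953114e-01],
       [-3.92631056e-01,  3.36855358e-01, -8.55785792e-01,
         2.21890220e-01],
       [ 6.49475669e-01, -5.57270740e-01, -5.17330337e-01,
         8.06672944e-01],
       [ 0.00000000e+00,  0.00000000e+00,  0.000
[... 266 characters left out ...]
6602650e-01, -5.96306493e-04, -8.23577742e-02,
         5.26002435e-01],
       [ 8.23496485e-02,  8.58763751e-03, -9.96566499e-01,
         9.66994773e-01],
       [ 0.00000000e+00,  0.00000000e+00,  0.00000000e+00,
         1.00000000e+00]])}
{'fx': 388.7917383205027, 'fy': 388.7917383205027, 'cx': 313.26967080428506, 'cy': 242.9083814756082, 'hand_eye': array([[-2.39363328e-04, -3.14315309e-01,  9.49318613e-01,
        -1.20934298e-01],
       [ 9.99999600e-01, -8.93059332e-04, -4.35459573e-05,
         6.04643493e-04],
       [ 8.61485008e-04,  9.49318223e-01,  3.14315397e-01,
        -8.06731596e-02],
       [ 0.00000000e+00,  0.00000000e+00,  0.00000000e+00,
         1.00000000e+00]])}
```

View pics/scene0.png

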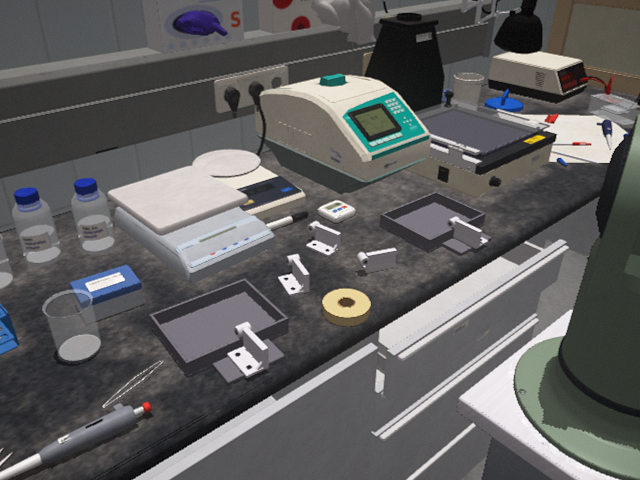

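View pics/top0.png

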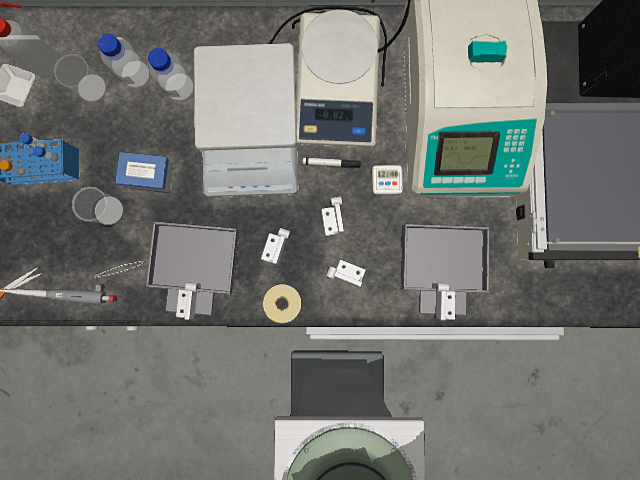

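```bash
python3 - <<'E'
import cv2
f=cv2.imread("pics/top0.png")
cv2.imwrite("pics/c1.png",cv2.resize(f[185:295,250:380],None,fx=5,fy=5,interpolation=cv2.INTER_CUBIC))
a=cv2.resize(f[210:325,140:250],None,fx=3.5,fy=3.5,interpolation=cv2.INTER_CUBIC)
b=cv2.resize(f[210:325,395:505],None,fx=3.5,fy=3.5,interpolation=cv2.INTER_CUBIC)
cv2.imwrite("pics/c2.png",cv2.hconcat([a,b]))
E
```

```text
(no output)
```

View pics/c1.png

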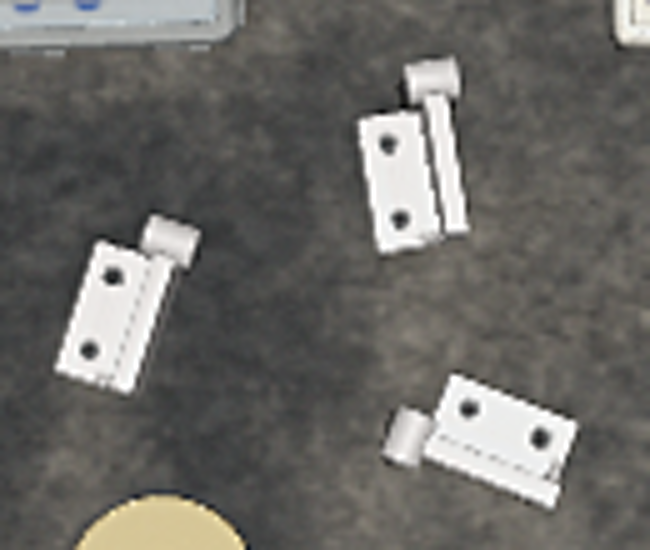

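View pics/c2.png

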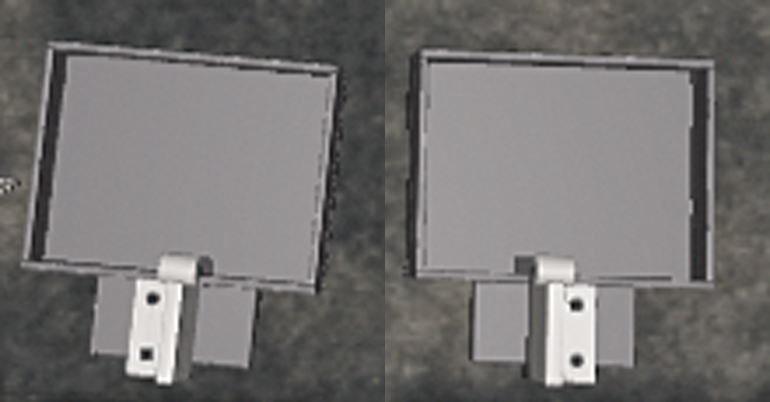

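```bash
cat > h.py <<'E'
import numpy as np, cv2
from scipy.spatial.transform import Rotation as Rn
from workcell import bot, eyes
def tool(s=None):
    s=s or bot.observe(); T=np.eye(4); T[:3,:3]=Rn.from_euler('xyz',s['tool_rot']).as_matrix(); T[:3,3]=s['position']; return T
def cam(n,T=None):
    c=eyes.get_calibration(n); K=np.array([[c['fx'],0,c['cx']],[0,c['fy'],c['cy']],[0,0,1]])
    W=(T if T is not None else tool())@c['hand_eye'] if n=='wrist' else np.linalg.inv(c['camera_from_world'])
    return K,W
def ray(n,uv,z,T=None):
    K,W=cam(n,T); d=W[:3,:3]@np.linalg.solve(K,[uv[0],uv[1],1.]); o=W[:3,3]
    return o+d*(z-o[2])/d[2]
def proj(n,p,T=None):
    K,W=cam(n,T); q=np.linalg.inv(W)@np.append(p,1); u=K@q[:3]; return u[:2]/u[2]
def go(p,R=None):
    "shift cm and rotvec in tool frame, to world TCP p and rotation R"
    T=tool(); R=T[:3,:3] if R is None else R
    print('shift cm',np.round(T[:3,:3].T@(np.array(p)-T[:3,3])*100,2),'rot',np.round(Rn.from_matrix(T[:3,:3].T@R).as_rotvec(),3))
def down(yaw):
    "tool x down, jaw (y) axis at world angle yaw"
    y=np.array([np.cos(yaw),np.sin(yaw),0]); x=np.array([0,0,-1.]); return np.c_[x,y,np.cross(x,y)]
E
python3 - <<'E'
from h import *
def c1(u,v,s=5,o=(250,185)): return ((u+.5)/s-.5+o[0],(v+.5)/s-.5+o[1])
np.set_printoptions(precision=4,suppress=True)
H={'A':[(113,276),(90,349)],'B':[(388,144),(400,219)],'C':[(469,408),(541,438)]}
F={'A':[(164,262),(123,384)],'B':[(436,95),(457,233)],'C':[(432,449),(557,498)]}
for k in H:
    h=[ray('top',c1(*p),.006) for p in H[k]]; f=[ray('top',c1(*p),.04) for p in F[k]]
    for n,q in(('hole',h),('fl',f)):
        d=q[0]-q[1]; print(k,n,q[0],q[1],np.linalg.norm(d),np.degrees(np.arctan2(d[1],d[0])))
for nm,o,P in(('L',(140,210),[(50,44),(340,68),(318,290),(25,265)]),('R',(395,210),[(420-385,52),(713-385,62),(712-385,285),(415-385,277)])):
    q=[ray('top',c1(*p,3.5,o),.03) for p in P]; print(nm,np.mean(q,0)); 
    for i in range(4):
        d=q[(i+1)%4]-q[i]; print(q[i],np.linalg.norm(d),np.degrees(np.arctan2(d[1],d[0])))
T=tool(); print(T)
go([.5,0,.35],down(np.pi/2)); go([.5,0,.35],down(-np.pi/2))
E
```

```text
A hole [0.5336 0.1679 0.006 ] [0.5016 0.1776 0.006 ] 0.03348736841799287 -16.933857981212096
A fl [0.5366 0.1426 0.04  ] [0.4849 0.1595 0.04  ] 0.05436829145793821 -18.107719949667175
B hole [0.592  0.0474 0.006 ] [0.5588 0.0421 0.006 ] 0.03359460788347278 8.996595701806129
B fl [0.608  0.0273 0.04  ] [0.549  0.0185 0.04  ] 0.059692924402492936 8.449341214028703
C hole [0.476  0.0121 0.006 ] [ 0.463  -0.0191  0.006 ] 0.033857384060703405 67.41152691325907
C fl [0.4577 0.0293 0.04  ] [ 0.4373 -0.0231  0.04  ] 0.05619842016095691 68.67837735312331
L [0.4943 0.3363 0.03  ]
[0.5693 0.4201 0.03  ] 0.17925402569169943 -94.72545474741696
[0.5545 0.2414 0.03  ] 0.13571350922840586 175.2717540922136
[0.4193 0.2526 0.03  ] 0.1791293856734076 85.25111625660593
[0.4341 0.4311 0.03  ] 0.1356403120783656 -4.675591932624251
R [ 0.4934 -0.2048  0.03  ]
[ 0.5645 -0.118   0.03  ] 0.17842513493405118 -91.95715088641258
[ 0.5584 -0.2963  0.03  ] 0.13536792561169744 178.0805014918616
[ 0.4231 -0.2918  0.03  ] 0.17879456492588636 88.54463701573792
[ 0.4277 -0.113   0.03  ] 0.13693400589422 -2.0716367249273206
[[-0.0004  0.2858 -0.9583  0.1785]
 [ 0.0009 -0.9583 -0.2858 -0.5987]
 [-1.     -0.001   0.0001  0.2528]
 [ 0.      0.      0.      1.    ]]
shift cm [ -9.68 -48.19 -47.92] rot [-2.852 -0.001  0.   ]
shift cm [ -9.68 -48.19 -47.92] rot [0.29  0.    0.001]
```

```bash
python3 - <<'E'
from h import *
go([.42,-.3,.24],down(np.radians(-50))); go([.45,0.005,.24],down(np.radians(-22)))
E
```

```text
shift cm [  1.3  -21.72 -31.68] rot [-0.408 -0.     0.001]
shift cm [  1.33 -50.09 -43.27] rot [-0.897 -0.     0.001]
```

Request:
step_arm([
  [[1.3,-21.7,-31.7,-0.41,0,0,1],[1.3,-21.7,-31.7,-0.41,0,0,1],[1.3,-21.7,-31.7,-0.41,0,0,1],[1.3,-21.7,-31.7,-0.41,0,0,1],[1.3,-21.7,-31.7,-0.41,0,0,1],[1.3,-21.7,-31.7,-0.41,0,0,1],[1.3,-21.7,-31.7,-0.41,0,0,1],[1.3,-36,-37.5,-0.65,0,0,1],[1.3,-50.1,-43.3,-0.9,0,0,1],[1.3,-50.1,-43.3,-0.9,0,0,1]],
])

```text
clock: 1.1
position: [0.423, -0.177, 0.2405]
tool_rot: [-2.122, 1.57, 2.176]
force: [1.1, -0.4, 0.0]
grip_width: 0.0855
```

```bash
python3 - <<'E'
from h import *
print(bot.observe()['qpos']);go([.45,0.005,.24],down(np.radians(-22)))
E
```

```text
[ 0.59350145  0.29565268 -0.39508925  2.01918399  0.14827477  0.85460101
 -0.29856273]
shift cm [  0.07  -4.86 -17.75] rot [-0.031 -0.001  0.001]
```

Request:
step_arm([
  [[0,-4.9,-17.7,-0.03,0,0,1],[0,-4.9,-17.7,-0.03,0,0,1],[0,-4.9,-17.7,-0.03,0,0,1],[0,-4.9,-17.7,-0.03,0,0,1],[0,-4.9,-17.7,-0.03,0,0,1],[0,-4.9,-17.7,-0.03,0,0,1]],
])

```text
clock: 1.7
position: [0.4493, 0.0052, 0.2405]
tool_rot: [-1.82, 1.569, 2.509]
force: [0.4, -0.2, -0.8]
grip_width: 0.0856
```

```bash
cat >> h.py <<'E'
def snap(fn):
    T=tool(); f=eyes.grab_frame('wrist'); cv2.imwrite(f'pics/{fn}.png',f[:,:,::-1]); np.save(f'pics/{fn}.npy',T)
E
python3 - <<'E'
from h import *
print(bot.observe()['qpos'],bot.observe()['position']); snap('w1')
E
```

```text
[ 0.26546869  0.29157192 -0.49148624  2.03648323  0.17936176  0.85536649
 -0.70975565] [0.44926344 0.00521449 0.24050465]
```

View pics/w1.png

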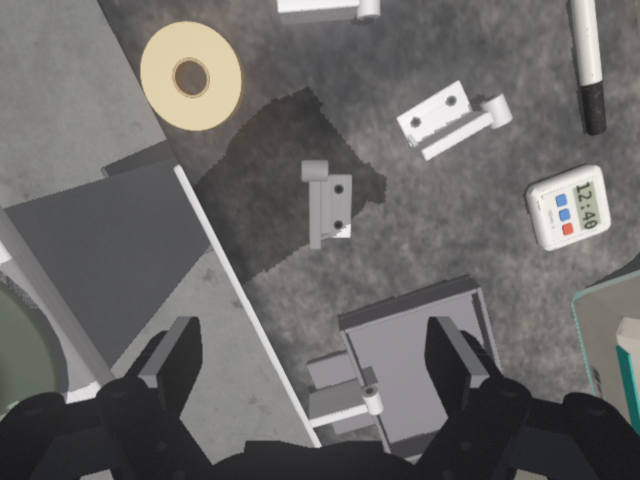

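```bash
python3 - <<'E'
import cv2
f=cv2.imread("pics/w1.png")
a=cv2.resize(f[150:260,285:385],None,fx=5,fy=5,interpolation=cv2.INTER_CUBIC)
a=cv2.convertScaleAbs(a,alpha=1.2)
b=cv2.convertScaleAbs(cv2.resize(f[265:480,290:510],(560,550),interpolation=cv2.INTER_CUBIC))
cv2.imwrite("pics/c3.png",a);
b=cv2.resize(f[70:180,380:520],None,fx=5,fy=5,interpolation=cv2.INTER_CUBIC);cv2.imwrite("pics/c4.png",b)
E
```

```text
(no output)
```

View pics/c3.png

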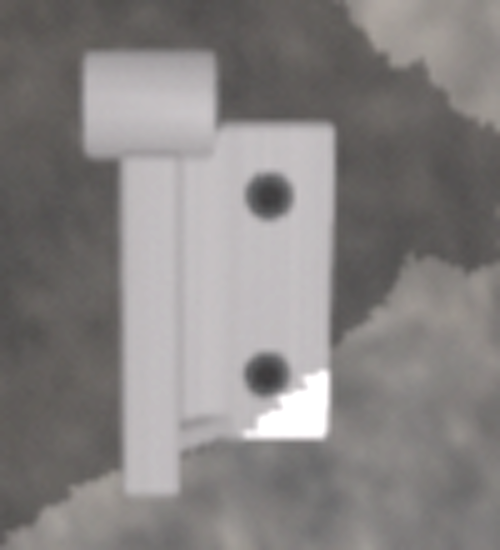

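View pics/c4.png

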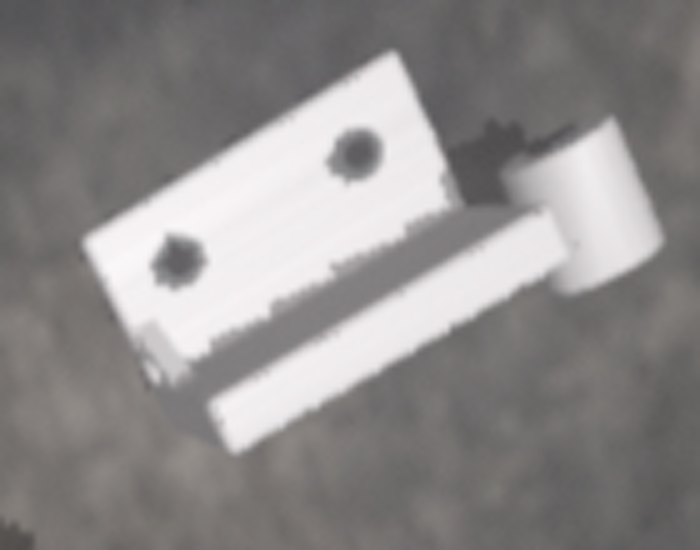

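```bash
python3 - <<'E'
from h import *
np.set_printoptions(precision=4,suppress=True)
T=np.load('pics/w1.npy')
def px(u,v,o,s=5): return ((u+.5)/s-.5+o[0],(v+.5)/s-.5+o[1])
def R(u,v,z,o): return ray('wrist',px(u,v,o),z,T)
def ang(a,b): d=a-b; return np.degrees(np.arctan2(d[1],d[0])),np.linalg.norm(d)
def rep(n,o,hand,k,e,f1,f2,h1,h2,wa,wb):
    K,E=R(*k,.04,o),R(*e,.04,o); F1,F2=R(*f1,.006,o),R(*f2,.006,o);h1,h2=R(*h1,.006,o),R(*h2,.006,o)
    print(n,'flange',ang(K,E),'foot',ang(F1,F2),'holes',ang(h1,h2),'width',ang(R(*wa,.04,o),R(*wb,.04,o))[1])
    t=np.radians(np.mean([ang(K,E)[0],ang(F1,F2)[0],ang(h1,h2)[0]])); d=np.array([np.cos(t),np.sin(t),0]); y=np.array([-d[1],d[0],0])
    print(' yaw',np.degrees(t),'from flange end',E+.03*d,'from foot',(F1+F2)/2-hand*.034*y, 'holes-origin loc y',((h1+h2)/2-E-.03*d)@y)
rep('C',(285,150),-1,(151.5,158),(152,493),(334,123),(329,439),(269,195),(267,374),(125,493),(179,493))
rep('B',(380,70),1,(555,240),(222,428),(395,50),(85,243),(356,154),(178,261),(209,402),(235,453))
E
```

```text
C flange (np.float64(68.16899311358218), np.float64(0.0586424208912171)) foot (np.float64(68.85890650924095), np.float64(0.06025995963440181)) holes (np.float64(68.53348470052113), np.float64(0.03415887108841601)) width 0.009446399126124203
 yaw 68.52046144111476 from flange end [0.45   0.0038 0.04  ] from foot [0.4495 0.003  0.006 ] holes-origin loc y -0.021945416524587875
B flange (np.float64(8.239137907495149), np.float64(0.05756424365841809)) foot (np.float64(9.715376104028342), np.float64(0.059086475451729216)) holes (np.float64(9.091816203205905), np.float64(0.03396899072471668)) width 0.009476948589318626
 yaw 9.0154434049098 from flange end [0.5803 0.0215 0.04  ] from foot [0.5797 0.0209 0.006 ] holes-origin loc y 0.022087988291085693
```

```bash
python3 - <<'E'
from h import *
go([.4498,0.0034,.09],down(np.radians(-21.5)));go([.4498,0.0034,.034],down(np.radians(-21.5)))
E
```

```text
shift cm [15.05  0.11  0.06] rot [-0.009 -0.     0.001]
shift cm [20.65  0.11  0.06] rot [-0.009 -0.     0.001]
```

Request:
step_arm([
  [[5,0.1,0.06,-0.009,0,0,0.45],[10,0.1,0.06,-0.009,0,0,0.45],[15,0.1,0.06,-0.009,0,0,0.45],[15,0.1,0.06,-0.009,0,0,0.45],[15,0.1,0.06,-0.009,0,0,0.45]],
], grip_force=40)

```text
clock: 2.25
position: [0.4496, 0.0029, 0.0911]
tool_rot: [-1.266, 1.568, 3.07]
force: [0.8, -0.6, 1.0]
grip_width: 0.0386
```

```bash
python3 - <<'E'
from h import *
go([.4498,0.0034,.034],down(np.radians(-21.5)));snap('w2')
E
```

```text
shift cm [ 5.71  0.01 -0.06] rot [-0.001  0.001  0.003]
```

View pics/w2.png

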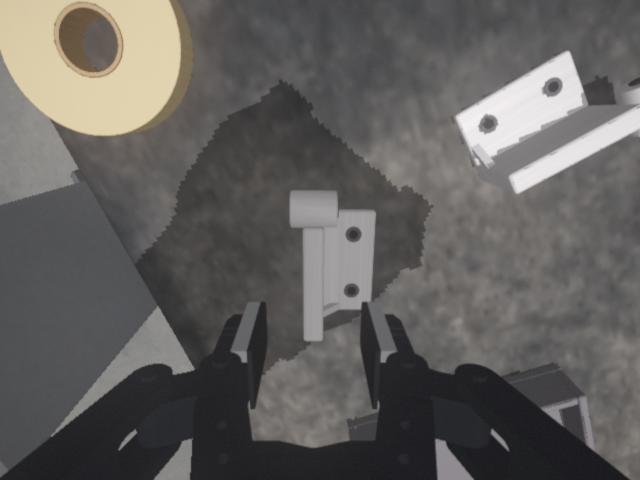

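Request:
step_arm([
  [[3,0,-0.05,0,0,0,0.45],[5.7,0,-0.05,0,0,0,0.45],[5.7,0,-0.05,0,0,0,0.45],[5.7,0,-0.05,0,0,0,0.3]],
])

```text
clock: 2.7
position: [0.4518, 0.0033, 0.0375]
tool_rot: [1.941, 1.568, -0.006]
force: [-0.0, 0.5, 0.2]
grip_width: 0.0259
```

Request:
step_arm([
  [[0,0,0,0,0,0,0],[0,0,0,0,0,0,0],[0,0,0,0,0,0,0],[0,0,0,0,0,0,0]],
])

```text
clock: 3.1
position: [0.4532, 0.0031, 0.0398]
tool_rot: [1.901, 1.564, -0.048]
force: [-2.8, -0.3, 24.8]
grip_width: 0.0093
```

```bash
python3 - <<'E'
from h import *
s=bot.observe();print(s['force'],s['grip_width'],s['position']);snap('w3')
E
```

```text
[-2.81223987 -0.26711141 24.79835873] 0.009258729284699363 [0.45322389 0.00309195 0.03978471]
```

View pics/w3.png

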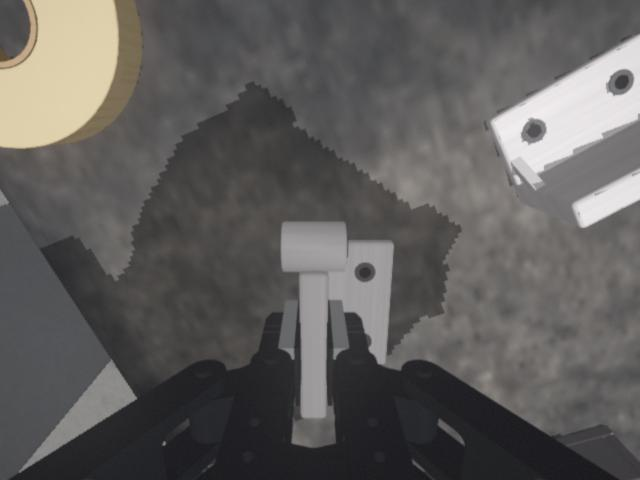

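Request:
step_arm([
  [[0,0,0,0,0,0,0.3],[-0.4,0,0,0,0,0,0.3],[-0.4,0,0,0,0,0,0.3],[-0.4,0,0,0,0,0,0.3]],
])

```text
clock: 3.55
position: [0.4534, 0.003, 0.0442]
tool_rot: [1.906, 1.564, -0.043]
force: [-0.0, 0.1, -0.5]
grip_width: 0.0254
```

```bash
python3 - <<'E'
from h import *
s=bot.observe();print(s['force'],s['grip_width'],s['position']);go([.4498,0.0034,.044],down(np.radians(-21.5)));snap('w3')
E
```

```text
[-0.03657661  0.10036571 -0.52450061] 0.025424197382315317 [0.45339695 0.00298812 0.04422772]
shift cm [ 0.02 -0.35  0.09] rot [-0.003 -0.002 -0.007]
```

View pics/w3.png

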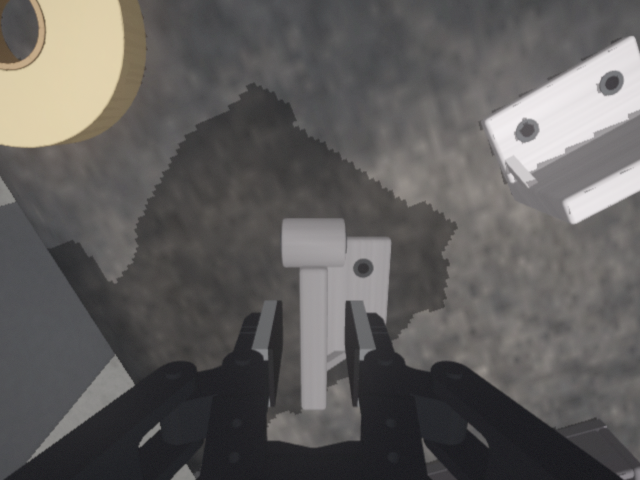

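Request:
step_arm([
  [[0,0,0,0,-0.002,-0.007,0.0],[0,0,0,0,-0.002,-0.007,0.0],[0,0,0,0,-0.002,-0.007,0],[0,0,0,0,-0.002,-0.007,0],[-4,0,0,0,-0.002,-0.007,0],[-8,0,0,0,-0.002,-0.007,0],[-8,0,0,0,-0.002,-0.007,0],[-8,0,0,0,-0.002,-0.007,0]],
])

```text
clock: 4.4
position: [0.453, 0.0027, 0.1244]
tool_rot: [2.623, 1.57, 0.674]
force: [-0.4, -0.9, -2.1]
grip_width: 0.0088
```

```bash
python3 - <<'E'
from h import *
s=bot.observe();print(s['force'],s['grip_width'],s['position']);snap('w4')
f=eyes.grab_frame('scene'); cv2.imwrite('pics/s4.png',cv2.resize(f[200:320,280:440,::-1],None,fx=4,fy=4))
c,q=[.493,-.205],np.radians(-2)
go([.493,-.2,.13],down(np.radians(-92)))
E
```

```text
[-0.38424273 -0.87858978 -2.126315  ] 0.008750951306534189 [0.45300899 0.0027392  0.12436679]
shift cm [-0.7  11.27 17.36] rot [1.228 0.002 0.002]
```

View pics/w4.png

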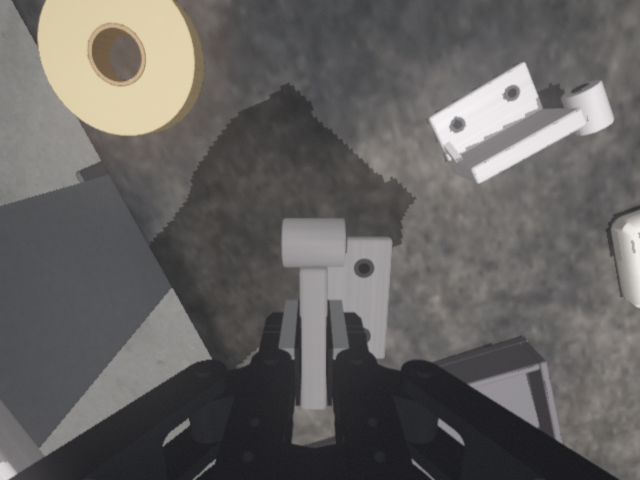

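View pics/s4.png

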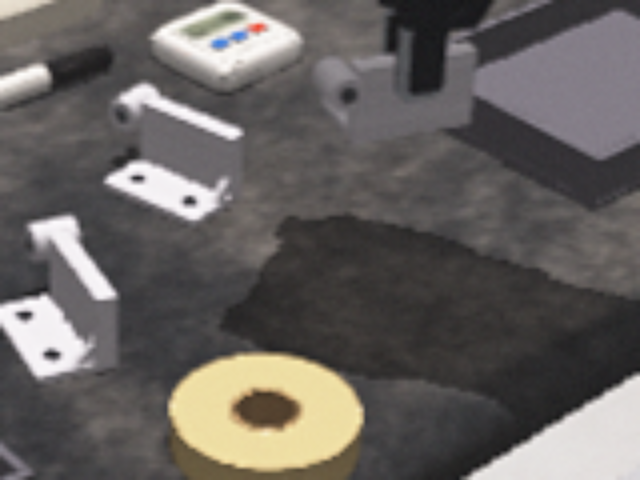

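```bash
cat >> h.py <<'E'
def inhand(uv,xt):
    "pixel -> tool coords on the plane tool x = xt"
    c=eyes.get_calibration('wrist'); K=np.array([[c['fx'],0,c['cx']],[0,c['fy'],c['cy']],[0,0,1]]); H=c['hand_eye']
    d=H[:3,:3]@np.linalg.solve(K,[uv[0],uv[1],1.]); o=H[:3,3]; return o+d*(xt-o[0])/d[0]
E
python3 - <<'E'
from h import *
for p in((301,409),(327,409),(301,267),(327,267)): print(inhand(p,.004))
print(inhand((391,237),.038),inhand((385,358),.038))
E
```

```text
[ 0.004      -0.00441067  0.03018986]
[0.004      0.00583608 0.03018815]
[ 0.004      -0.00376262 -0.02998746]
[ 0.004       0.00522102 -0.02998392]
[ 0.038       0.03372911 -0.03016231] [0.038      0.0346107  0.03034121]
```

Request:
step_arm([
  [[-2.5,2.5,3.5,0.15,0,0,0],[-4.5,5,7,0.3,0,0,0],[-4.5,7.5,10.5,0.45,0,0,0],[-4.5,10,14,0.6,0,0,0],[-4.5,11.3,17.4,0.75,0,0,0],[-4.5,11.3,17.4,0.9,0,0,0],[-4.5,11.3,17.4,1.05,0,0,0],[-4.5,11.3,17.4,1.228,0,0,0],[-4.5,11.3,17.4,1.228,0,0,0],[-4.5,11.3,17.4,1.228,0,0,0]],
])

```text
clock: 5.5
position: [0.4929, -0.2001, 0.1671]
tool_rot: [-0.091, 1.567, 3.019]
force: [0.5, 0.4, -0.9]
grip_width: 0.0092
```

```bash
python3 - <<'E'
from h import *
s=bot.observe();print(s['position'],s['qpos']);snap('w5')
go([.493,-.2,.17],down(np.radians(-92)))
E
```

```text
[ 0.49291299 -0.20011255  0.16708584] [ 0.35788482  0.4926692  -0.11252031  1.9180859   0.07972386  0.73892488
 -1.40282135]
shift cm [-0.27 -0.02  0.  ] rot [0.004 0.003 0.   ]
```

View pics/w5.png

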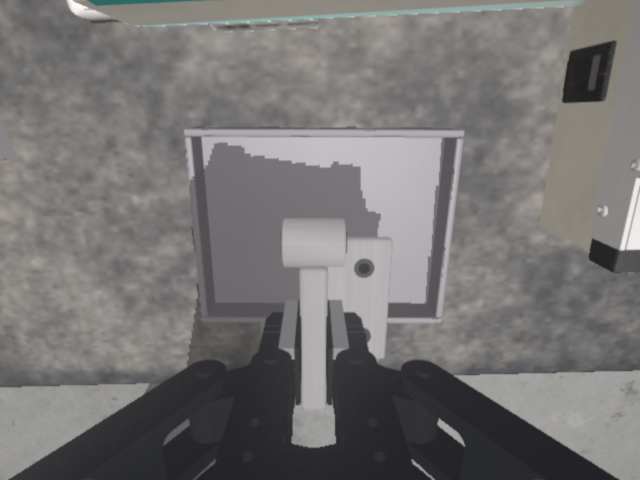

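```bash
python3 - <<'E'
from h import *
T=np.load('pics/w5.npy')
q=[ray('wrist',p,.03,T) for p in((185,130),(463.5,130),(441,322),(201,322))]
print(np.round(q,4),np.mean(q,0))
for i in range(4):
    d=q[(i+1)%4]-q[i]; print(np.linalg.norm(d),np.degrees(np.arctan2(d[1],d[0])))
c=np.mean(q,0)
q=np.radians(-2.); p=c[:2]+[np.cos(q)*-.005-np.sin(q)*.01, np.sin(q)*-.005+np.cos(q)*.01]; print(p)
for z in(.08,.0495):go([*p,z],down(np.radians(-92)))
E
```

```text
[[ 0.5663 -0.1213  0.03  ]
 [ 0.5605 -0.2986  0.03  ]
 [ 0.4221 -0.2943  0.03  ]
 [ 0.428  -0.1143  0.03  ]] [ 0.4942491  -0.20710297  0.03      ]
0.1774286587659029 -91.85410515166937
0.13847032919911398 178.1977543355572
0.18006514282214034 88.13349899171271
0.1384540899238952 -2.8933381411732992
[ 0.48960114 -0.19693457]
shift cm [ 8.73 -0.31  0.32] rot [0.004 0.003 0.   ]
shift cm [11.78 -0.31  0.31] rot [0.004 0.003 0.   ]
```

Request:
step_arm([
  [[4.5,-0.2,0.3,0.004,0.003,0,0],[9,-0.3,0.3,0.004,0.003,0,0],[10.5,-0.3,0.3,0.004,0.003,0,0],[11.2,-0.3,0.3,0.004,0.003,0,0],[11.2,-0.3,0.3,0.004,0.003,0,0],[11.2,-0.3,0.3,0.004,0.003,0,0]],
])

```text
clock: 6.15
position: [0.4902, -0.1973, 0.0562]
tool_rot: [-2.924, 1.57, 0.184]
force: [1.0, -0.4, -1.0]
grip_width: 0.0089
```

```bash
python3 - <<'E'
from h import *
s=bot.observe();print(s['force'])
go([.4896,-.1969,.0495],down(np.radians(-92)))
E
```

```text
[ 0.95106604 -0.38823358 -1.01413564]
shift cm [ 0.67 -0.03  0.07] rot [ 0.001 -0.001  0.   ]
```

Request:
step_arm([
  [[0.3,0,0.05,0,0,0,0],[0.5,0,0.05,0,0,0,0],[0.6,0,0.05,0,0,0,0],[0.7,0,0.05,0,0,0,0],[0.75,0,0.05,0,0,0,0],[0.75,0,0.05,0,0,0,0]],
])

```text
clock: 6.75
position: [0.4899, -0.1973, 0.0491]
tool_rot: [3.105, 1.57, -0.07]
force: [-1.8, -0.7, 8.7]
grip_width: 0.0088
```

Contact at 8.7 N at the expected height. Release gently and lift.

Request:
step_arm([
  [[0,0,0,0,0,0,0.15],[0,0,0,0,0,0,0.3],[0,0,0,0,0,0,0.35],[-1,0,0,0,0,0,0.35],[-3,0,0,0,0,0,0.35],[-7,0,0,0,0,0,0.35],[-11,0,0,0,0,0,0.4],[-12,0,0,0,0,0,0.4],[-12,0,0,0,0,0,0.4]],
])

```text
clock: 7.65
position: [0.4905, -0.1977, 0.1712]
tool_rot: [2.903, 1.566, -0.272]
force: [-0.3, -0.6, -1.0]
grip_width: 0.0339
```

```bash
python3 - <<'E'
from h import *
s=bot.observe();print(s['force'],s['qpos']);snap('w6')
go([.56,-.02,.2],down(np.radians(-81)));go([.56,-.02,.2],down(np.radians(99)))
E
```

```text
[-0.33916987 -0.63792004 -1.04829186] [ 0.35885389  0.47893161 -0.11691752  1.92934977  0.08053179  0.733163
 -1.40942421]
shift cm [ -3.02 -17.97  -6.42] rot [-0.191 -0.002 -0.001]
shift cm [ -3.02 -17.97  -6.42] rot [ 2.951e+00 -1.000e-03  3.000e-03]
```

View pics/w6.png

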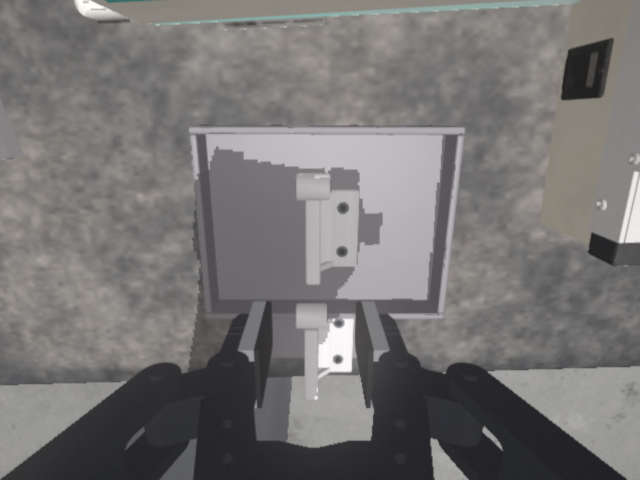

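```bash
python3 - <<'E'
from h import *
go([.48,0.03,.25],down(np.radians(-92)));go([.57,.04,.24],down(np.radians(85)))
E
```

```text
shift cm [ -8.04 -22.69   1.73] rot [ 0.001 -0.002 -0.   ]
shift cm [ -7.02 -24.    -7.22] rot [-3.088e+00  1.000e-03 -4.000e-03]
```

Request:
step_arm([
  [[-3,-5,0,-0.1,0,0,0.4],[-6,-10,0.5,-0.2,0,0,0.4],[-8,-15,1,-0.35,0,0,0.4],[-8,-20,1.7,-0.5,0,0,0.4],[-8,-22.7,1.7,-0.65,0,0,0.4],[-8,-22.7,1.7,-0.8,0,0,0.4],[-8,-22.7,1.7,-0.95,0,0,0.4],[-8,-22.7,1.7,-1.1,0,0,0.4],[-8,-22.7,1.7,-1.25,0,0,0.4],[-8,-22.7,1.7,-1.4,0,0,0.4]],
])

```text
clock: 8.7
position: [0.4799, 0.0301, 0.2483]
tool_rot: [0.664, 1.571, -1.105]
force: [0.4, 1.1, -0.1]
grip_width: 0.0341
```

```bash
python3 - <<'E'
from h import *
print(bot.observe()['qpos'])
go([.58,.05,.24],down(np.radians(95)))
E
```

```text
[ 0.21880436  0.3331075  -0.50315899  1.95512837  0.20264375  0.90217453
 -0.58568462]
shift cm [ 0.83  9.43 -3.92] rot [-1.856  0.     0.   ]
```

Request:
step_arm([
  [[0.5,3,-1.5,-0.15,0,0,0.4],[0.8,6,-3,-0.3,0,0,0.4],[0.8,9.4,-3.9,-0.45,0,0,0.4],[0.8,9.4,-3.9,-0.6,0,0,0.4],[0.8,9.4,-3.9,-0.75,0,0,0.4],[0.8,9.4,-3.9,-0.9,0,0,0.4],[0.8,9.4,-3.9,-1.05,0,0,0.4],[0.8,9.4,-3.9,-1.2,0,0,0.4],[0.8,9.4,-3.9,-1.35,0,0,0.4],[0.8,9.4,-3.9,-1.5,0,0,0.4]],
])

```text
clock: 9.7
position: [0.5792, 0.0499, 0.2389]
tool_rot: [-3.054, 1.569, 2.96]
force: [0.9, -0.2, 0.3]
grip_width: 0.0339
```

Request:
step_arm([
  [[0,0,0,-0.15,0,0,0.4],[0,0,0,-0.3,0,0,0.4],[0,0,0,-0.355,0,0,0.4],[0,0,0,-0.355,0,0,0.4]],
])

```text
clock: 10.1
position: [0.5787, 0.0499, 0.2374]
tool_rot: [2.753, 1.566, 2.84]
force: [0.1, -0.3, -0.4]
grip_width: 0.0341
```

```bash
python3 - <<'E'
from h import *
print(bot.observe()['qpos'])
snap('w7')
f=cv2.imread('pics/w7.png')
E
```

```text
[ 0.42077888  0.61185779 -0.90034282  1.70163306  0.52753918  1.09479108
  1.01478243]
```

View pics/w7.png

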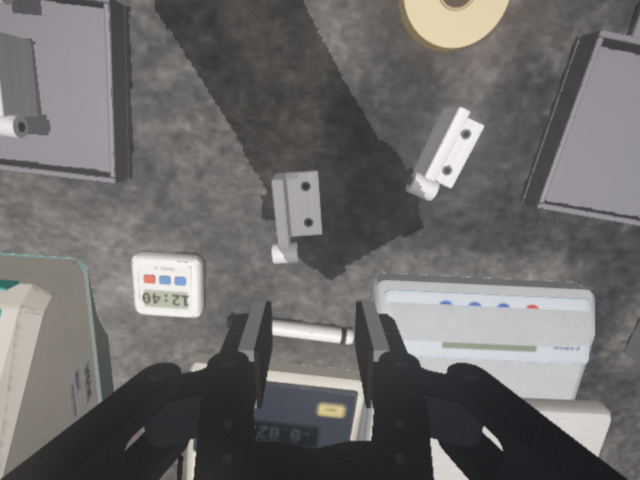

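```bash
python3 - <<'E'
from h import *
f=cv2.imread('pics/w7.png')
a=cv2.resize(f[160:275,255:335],None,fx=5,fy=5,interpolation=cv2.INTER_CUBIC)
b=cv2.resize(f[95:210,400:490],None,fx=5,fy=5,interpolation=cv2.INTER_CUBIC)
cv2.imwrite('pics/c7.png',cv2.hconcat([cv2.convertScaleAbs(a,alpha=1.2),b]))
E
```

```text
(no output)
```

View pics/c7.png

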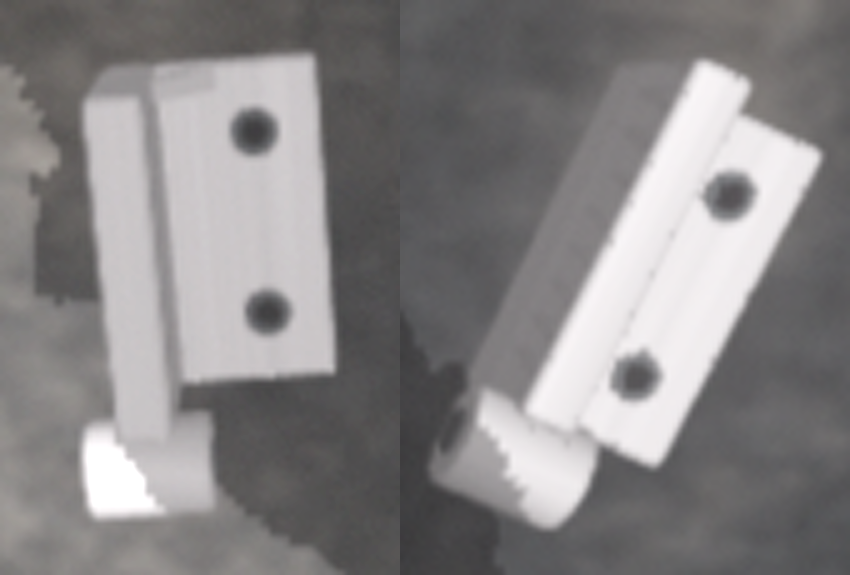

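```bash
cat >> h.py <<'E'
def rep(fn,n,o,hand,k,e,f1,f2,h1,h2):
    np.set_printoptions(precision=4,suppress=True)
    T=np.load(f'pics/{fn}.npy')
    R=lambda u,v,z:ray('wrist',((u+.5)/5-.5+o[0],(v+.5)/5-.5+o[1]),z,T)
    def ang(a,b): d=a-b; return np.array([np.degrees(np.arctan2(d[1],d[0])),np.linalg.norm(d)])
    K,E=R(*k,.04),R(*e,.04); F1,F2=R(*f1,.006),R(*f2,.006);h1,h2=R(*h1,.006),R(*h2,.006)
    print(n,'flange',ang(K,E),'foot',ang(F1,F2),'holes',ang(h1,h2))
    t=np.radians(np.mean([ang(K,E)[0],ang(F1,F2)[0],ang(h1,h2)[0]])); d=np.array([np.cos(t),np.sin(t),0]); y=np.array([-d[1],d[0],0])
    print(' yaw',np.degrees(t),'from flange end',E+.03*d,'from foot',(F1+F2)/2-hand*.034*y, 'holes-origin loc y',((h1+h2)/2-E-.03*d)@y)
E
python3 - <<'E'
from h import *
rep('w7','B',(255,160),1,(143,437),(113,97),(336,374),(316,54),(268,312),(254,131))
rep('w7','A',(400,95),1,(153,421),(323,75),(255,467),(422,155),(235,377),(330,196))
go([.580,.021,.11],down(np.radians(99)))
E
```

```text
B flange [8.3744 0.0587] foot [8.7576 0.0602] holes [8.9994 0.0341]
 yaw 8.710451225014245 from flange end [0.5797 0.0219 0.04  ] from foot [0.5794 0.0216 0.006 ] holes-origin loc y 0.021671664955992907
A flange [-16.8692   0.0577] foot [-18.0477   0.0592] holes [-18.0605   0.0341]
 yaw -17.659131305912464 from flange end [0.5125 0.1496 0.04  ] from foot [0.5115 0.1495 0.006 ] holes-origin loc y 0.0222434903059939
shift cm [12.76 -2.9  -0.07] rot [-0.073 -0.004 -0.002]
```

```bash
python3 - <<'E'
from h import *
go([.5797,.0216,.11],down(np.radians(98.8)))
E
```

```text
shift cm [12.76 -2.84 -0.09] rot [-0.069 -0.004 -0.002]
```

Request:
step_arm([
  [[4,-1.5,-0.1,-0.07,-0.004,-0.002,0.45],[8.5,-2.9,-0.1,-0.07,-0.004,-0.002,0.45],[12.8,-2.9,-0.1,-0.07,-0.004,-0.002,0.45],[12.8,-2.9,-0.1,-0.07,-0.004,-0.002,0.45],[12.8,-2.9,-0.1,-0.07,-0.004,-0.002,0.45]],
])

```text
clock: 10.65
position: [0.5797, 0.0219, 0.1102]
tool_rot: [2.391, 1.57, 2.545]
force: [0.7, 1.6, 0.9]
grip_width: 0.0382
```

```bash
python3 - <<'E'
from h import *
snap('w8')
go([.5797,.0216,.044],down(np.radians(98.8)))
E
```

```text
shift cm [ 6.73 -0.03 -0.09] rot [ 0.001  0.002 -0.   ]
```

View pics/w8.png

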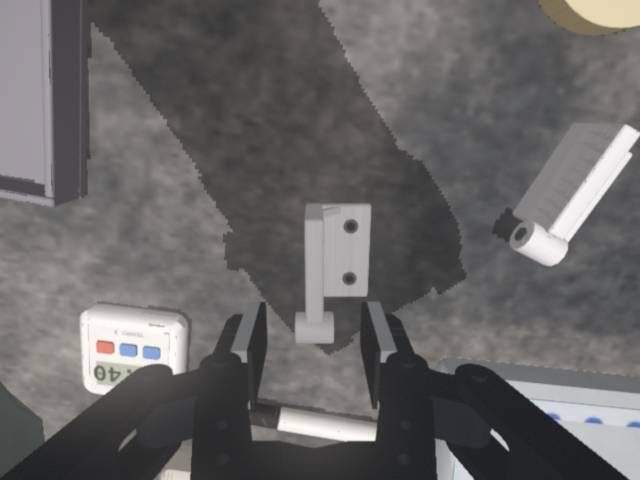

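Request:
step_arm([
  [[3,0,-0.1,0,0.002,0,0.45],[6,0,-0.1,0,0.002,0,0.45],[6.7,0,-0.1,0,0.002,0,0.4],[6.7,0,-0.1,0,0.002,0,0.3],[6.7,0,-0.1,0,0.002,0,0.3]],
])

```text
clock: 11.2
position: [0.5805, 0.0222, 0.0463]
tool_rot: [-0.02, 1.569, 0.134]
force: [-0.2, -1.0, -0.2]
grip_width: 0.0256
```

Request:
step_arm([
  [[0,0,0,0,0,0,0],[0,0,0,0,0,0,0],[0,0,0,0,0,0,0],[0,0,0,0,0,0,0]],
])

```text
clock: 11.6
position: [0.5815, 0.0224, 0.0482]
tool_rot: [-0.09, 1.567, 0.064]
force: [-3.1, -0.5, 14.2]
grip_width: 0.0087
```

```bash
python3 - <<'E'
from h import *
snap('w9')
go([.56,.08,.17],down(np.radians(98.8)));go([.5,.32,.19],down(np.radians(85.3)))
E
```

```text
shift cm [-12.19   6.02  -1.19] rot [0.    0.004 0.   ]
shift cm [-14.21  30.65  -3.43] rot [ 0.236  0.004 -0.   ]
```

View pics/w9.png

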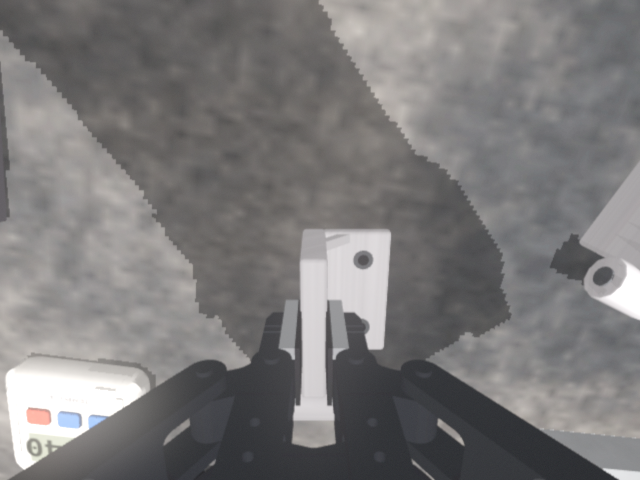

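Request:
step_arm([
  [[-4,0,0,0,0,0,0],[-8,0,0,0,0,0,0],[-12,3,-1,0,0,0,0],[-14,8,-2,0.06,0,0,0],[-14.2,13,-3,0.12,0,0,0],[-14.2,18,-3.4,0.2,0,0,0],[-14.2,23,-3.4,0.236,0,0,0],[-14.2,27,-3.4,0.236,0,0,0],[-14.2,30.6,-3.4,0.236,0,0,0],[-14.2,30.6,-3.4,0.236,0,0,0]],
])

```text
clock: 12.65
position: [0.4981, 0.3253, 0.1913]
tool_rot: [0.787, 1.565, 0.711]
force: [-0.1, -0.5, -1.3]
grip_width: 0.0092
```

```bash
python3 - <<'E'
from h import *
s=bot.observe();print(s['qpos'],s['grip_width'])
snap('w10')
go([.5,.32,.19],down(np.radians(85.3)))
E
```

```text
[-0.12729204  0.66570516 -0.82376405  1.71657984  0.56652888  1.00747304
  0.33931131] 0.009209540994711465
shift cm [ 0.09 -0.23  0.11] rot [ 0.004  0.004 -0.002]
```

View pics/w10.png

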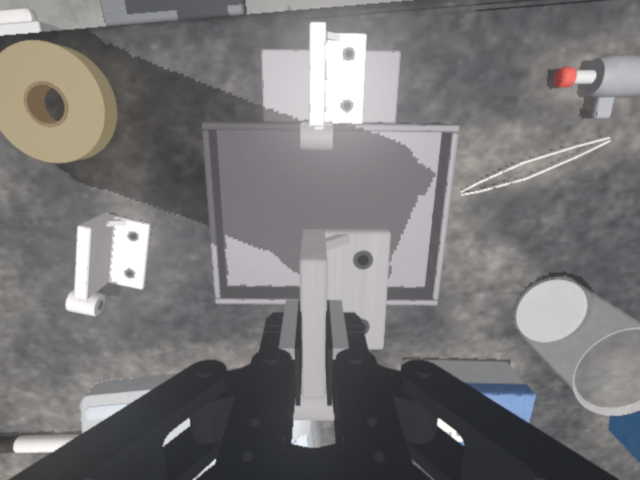

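```bash
python3 - <<'E'
from h import *
f=cv2.imread('pics/w10.png')
cv2.imwrite('pics/c10.png',cv2.resize(f[110:320,190:470],None,fx=2.8,fy=2.8,interpolation=cv2.INTER_CUBIC))
cv2.imwrite('pics/c11.png',cv2.resize(f[220:430,280:400],None,fx=2.8,fy=2.8,interpolation=cv2.INTER_CUBIC))
E
```

```text
(no output)
```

View pics/c10.png

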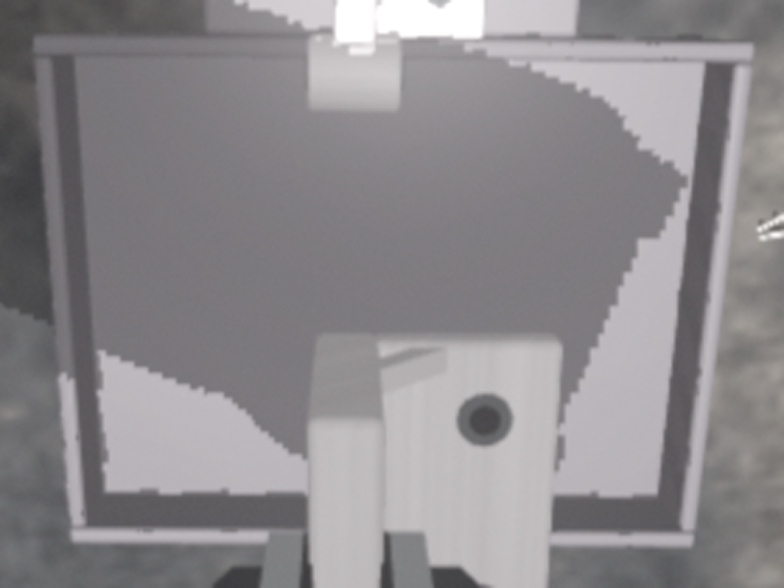

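View pics/c11.png

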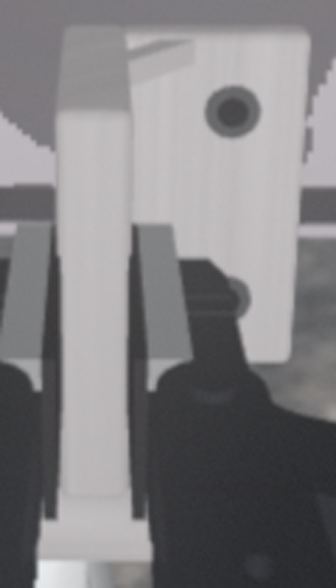

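```bash
python3 - <<'E'
from h import *
np.set_printoptions(precision=4,suppress=True)
T=np.load('pics/w10.npy')
g=lambda p:((p[0]+.5)/2.8-.5+190,(p[1]+.5)/2.8-.5+110)
q=[ray('wrist',g(p),.03,T) for p in((35,38),(753,45),(692,545),(72,542))]
print(np.array(q),np.mean(q,0))
for i in range(4):
    d=q[(i+1)%4]-q[i]; print(np.linalg.norm(d),np.degrees(np.arctan2(d[1],d[0])))
print('end',inhand((313,259),.008))
print('foot',inhand((280+309/2.8,220+33/2.8),.042),inhand((280+291/2.8,220+361/2.8),.042))
E
```

```text
[[0.4184 0.2542 0.03  ]
 [0.4337 0.4316 0.03  ]
 [0.5713 0.4197 0.03  ]
 [0.5564 0.2418 0.03  ]] [0.4949 0.3368 0.03  ]
0.17801005380354384 85.07507986404751
0.13810208381334155 -4.93055558565176
0.17853421280266563 -94.79392482788047
0.13851130749023763 174.85283296921102
end [ 0.008  -0.0007 -0.0315]
foot [ 0.042   0.0331 -0.0315] [0.042  0.0336 0.0277]
```

```bash
python3 - <<'E'
from h import *
q=np.radians(-4.9);c=np.array([.4949,.3368])
R=np.array([[np.cos(q),-np.sin(q)],[np.sin(q),np.cos(q)]])
for y in(.036,-.042): print(c+R@[-.004,y])
p=c+R@[-.004,.036]
go([*p,.10],down(np.radians(85.1)));go([*p,.053],down(np.radians(85.1)))
E
```

```text
[0.49398963 0.3730101 ]
[0.48732711 0.29529517]
shift cm [ 9.1   4.99 -0.95] rot [ 0.007  0.004 -0.002]
shift cm [13.8   4.98 -0.97] rot [ 0.007  0.004 -0.002]
```

Request:
step_arm([
  [[1,4,-0.7,0.007,0.003,0,0],[4,5,-1,0.007,0.003,0,0],[8,5,-1,0.007,0.003,0,0],[11,5,-1,0.007,0.003,0,0],[12.8,5,-1,0.007,0.003,0,0],[12.8,5,-1,0.007,0.003,0,0],[12.8,5,-1,0.007,0.003,0,0]],
])

```text
clock: 13.4
position: [0.4942, 0.3733, 0.0642]
tool_rot: [0.954, 1.567, 0.869]
force: [-0.5, 0.4, -0.9]
grip_width: 0.009
```

```bash
python3 - <<'E'
from h import *
print(bot.observe()['force'])
go([.494,.373,.053],down(np.radians(85.1)))
E
```

```text
[-0.52872309  0.42288639 -0.9324898 ]
shift cm [ 1.12 -0.04 -0.02] rot [-0.     0.002 -0.003]
```

Request:
step_arm([
  [[0.4,0,0,0,0,0,0],[0.7,0,0,0,0,0,0],[0.9,0,0,0,0,0,0],[1.05,0,0,0,0,0,0],[1.15,0,0,0,0,0,0],[1.2,0,0,0,0,0,0],[1.2,0,0,0,0,0,0]],
])

```text
clock: 14.1
position: [0.4943, 0.3735, 0.0532]
tool_rot: [0.806, 1.567, 0.721]
force: [-4.7, -4.9, 17.6]
grip_width: 0.009
```

Request:
step_arm([
  [[-0.05,0,0,0,0,0,0],[0,0,0,0,0,0,0.15],[0,0,0,0,0,0,0.3],[0,0,0,0,0,0,0.35],[-1,0,0,0,0,0,0.35],[-3,0,0,0,0,0,0.35],[-7,0,0,0,0,0,0.35],[-11,0,0,0,0,0,0.4],[-13,0,0,0,0,0,0.4],[-13,0,0,0,0,0,0.4]],
])

```text
clock: 15.1
position: [0.4947, 0.3743, 0.188]
tool_rot: [0.763, 1.561, 0.678]
force: [-0.5, 1.4, 0.6]
grip_width: 0.0344
```

```bash
python3 - <<'E'
from h import *
snap('w12')
go([.512,.1495,.19],down(np.radians(72.3)))
E
```

```text
shift cm [ -0.49 -22.18   3.68] rot [ 0.223  0.005 -0.006]
```

View pics/w12.png

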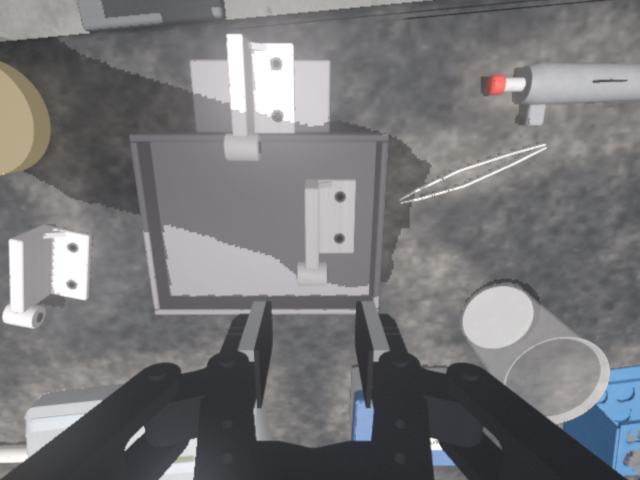

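B stands flat at (329,225), aligned with the sample. Now bracket A.

Request:
step_arm([
  [[-0.5,-5,0.8,0.05,0.005,-0.006,0.4],[-0.5,-10,1.6,0.1,0.005,-0.006,0.4],[-0.5,-15,2.4,0.15,0.005,-0.006,0.4],[-0.5,-19,3.2,0.2,0.005,-0.006,0.4],[-0.5,-22.2,3.7,0.223,0.005,-0.006,0.45],[-0.5,-22.2,3.7,0.223,0.005,-0.006,0.45],[-0.5,-22.2,3.7,0.223,0.005,-0.006,0.45]],
])

```text
clock: 15.85
position: [0.5121, 0.1488, 0.1902]
tool_rot: [-2.027, 1.57, -2.337]
force: [-0.5, 0.6, -0.3]
grip_width: 0.0386
```

```bash
python3 - <<'E'
from h import *
snap('w13')
f=cv2.imread('pics/w13.png')
cv2.imwrite('pics/c13.png',cv2.resize(f[170:300,270:390],None,fx=5,fy=5,interpolation=cv2.INTER_CUBIC)[:600])
print(bot.observe()['position'])
E
```

```text
[0.51198044 0.14986263 0.19023028]
```

View pics/c13.png

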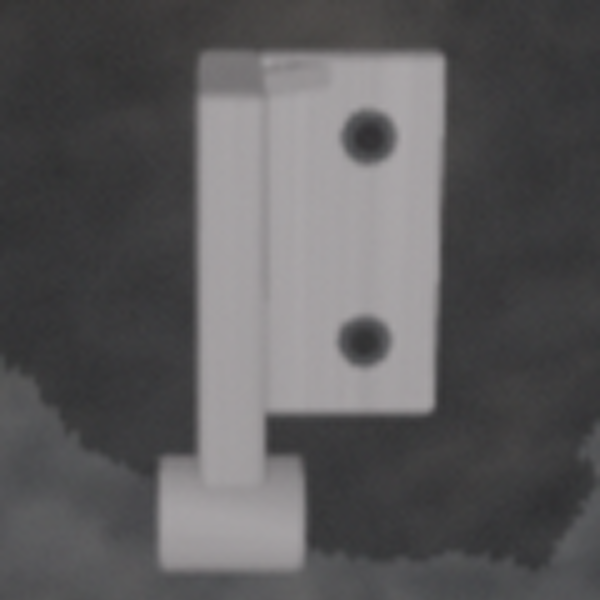

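```bash
python3 - <<'E'
from h import *
rep('w13','A',(270,170),1,(234,485),(231.5,96),(434,412),(444,54),(364,341),(369,136))
for z in (.08,.047): go([.5122,.150,z],down(np.radians(72.4)))
E
```

```text
A flange [-17.3058   0.0586] foot [-17.3231   0.0596] holes [-17.7897   0.0342]
 yaw -17.472882737450416 from flange end [0.5118 0.1503 0.04  ] from foot [0.5111 0.15   0.006 ] holes-origin loc y 0.021886559904811052
shift cm [11.02  0.02  0.02] rot [-0.001 -0.     0.   ]
shift cm [14.32  0.02  0.02] rot [-0.001 -0.     0.   ]
```

Request:
step_arm([
  [[5,0,0,0,0,0,0.45],[10,0,0,0,0,0,0.45],[13,0,0,0,0,0,0.4],[14.2,0,0,0,0,0,0.35],[14.2,0,0,0,0,0,0.3],[14.2,0,0,0,0,0,0.3]],
])

```text
clock: 16.5
position: [0.5125, 0.1508, 0.0495]
tool_rot: [0.98, 1.57, 0.673]
force: [0.8, 0.4, 0.5]
grip_width: 0.0256
```

Request:
step_arm([
  [[0,0,0,0,0,0,0],[0,0,0,0,0,0,0],[0,0,0,0,0,0,0],[0,0,0,0,0,0,0]],
])

```text
clock: 16.9
position: [0.5134, 0.1514, 0.0513]
tool_rot: [0.747, 1.567, 0.44]
force: [-2.4, -0.7, 9.5]
grip_width: 0.0089
```

```bash
python3 - <<'E'
from h import *
snap('w14')
f=cv2.imread('pics/w14.png')
cv2.imwrite('pics/c14.png',cv2.resize(f[220:430,260:410],None,fx=2.8,fy=2.8,interpolation=cv2.INTER_CUBIC))
go([.4873,.2953,.19],down(np.radians(85.1)))
E
```

```text
shift cm [-13.85  12.97  -6.8 ] rot [-0.222  0.003 -0.002]
```

View pics/c14.png

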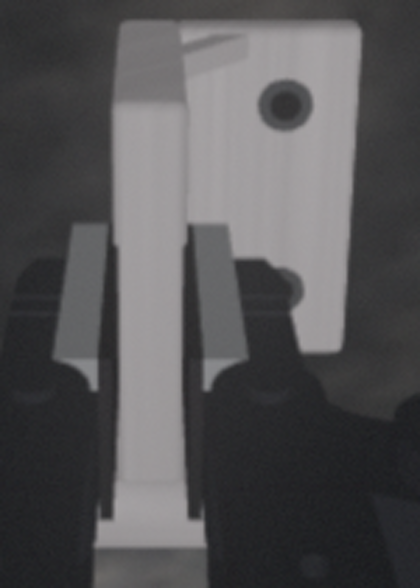

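Request:
step_arm([
  [[-4,0,0,0,0,0,0],[-8,0,0,0,0,0,0],[-11,3,-1.5,-0.05,0,0,0],[-13.9,7,-3.5,-0.12,0,0,0],[-13.9,11,-5.5,-0.18,0,0,0],[-13.9,13,-6.8,-0.222,0,0,0],[-13.9,13,-6.8,-0.222,0,0,0],[-13.9,13,-6.8,-0.222,0,0,0]],
])

```text
clock: 17.75
position: [0.4874, 0.2956, 0.1912]
tool_rot: [0.437, 1.566, 0.352]
force: [1.1, -0.6, -0.3]
grip_width: 0.0088
```

```bash
python3 - <<'E'
from h import *
print('end',inhand((313.2,256.8),.0113))
e=inhand((313.2,256.8),.0113); oz=e[2]+.03; print(oz)
snap('w15'); print(bot.observe()['grip_width'])
q=np.radians(-4.9)
p=np.array([.4873,.2953])+oz*-0  
go([.4873,.2953,.0563],down(np.radians(85.1)))
E
```

```text
end [ 0.0113     -0.00060477 -0.03111773]
-0.001117731235595873
0.008954008272605105
shift cm [13.47  0.02 -0.1 ] rot [-0.001  0.004 -0.002]
```

View pics/w15.png

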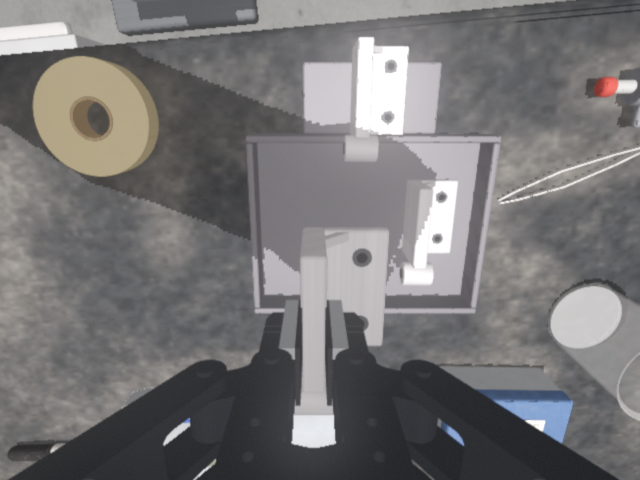

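Request:
step_arm([
  [[4,0,-0.1,0,0.002,0,0],[8,0,-0.1,0,0.002,0,0],[11,0,-0.1,0,0.002,0,0],[12.5,0,-0.1,0,0.002,0,0],[12.5,0,-0.1,0,0.002,0,0],[12.5,0,-0.1,0,0.002,0,0]],
])

```text
clock: 18.4
position: [0.4879, 0.2951, 0.0672]
tool_rot: [0.629, 1.567, 0.542]
force: [0.2, -0.3, -1.3]
grip_width: 0.0088
```

Request:
step_arm([
  [[0.3,0,0,0,0,0,0],[0.6,0,0,0,0,0,0],[0.8,0,0,0,0,0,0],[0.9,0,0,0,0,0,0],[0.9,0,0,0,0,0,0]],
])

```text
clock: 18.9
position: [0.4879, 0.2952, 0.0582]
tool_rot: [0.627, 1.567, 0.54]
force: [-0.6, -0.2, -1.4]
grip_width: 0.0088
```

Request:
step_arm([
  [[0.08,0,0,0,0,0,0],[0.15,0,0,0,0,0,0],[0.2,0,0,0,0,0,0],[0.25,0,0,0,0,0,0],[0.25,0,0,0,0,0,0]],
])

```text
clock: 19.4
position: [0.4879, 0.2952, 0.0563]
tool_rot: [0.51, 1.567, 0.423]
force: [-4.1, -3.5, 13.4]
grip_width: 0.0086
```

Request:
step_arm([
  [[0,0,0,0,0,0,0.15],[0,0,0,0,0,0,0.3],[0,0,0,0,0,0,0.35],[-1,0,0,0,0,0,0.35],[-3,0,0,0,0,0,0.35],[-7,0,0,0,0,0,0.35],[-11,0,0,0,0,0,0.4],[-15,0,0,0,0,0,0.4],[-15,0,0,0,0,0,0.4],[-15,0,0,0,0,0,0.4]],
])

```text
clock: 20.4
position: [0.4876, 0.295, 0.2075]
tool_rot: [0.473, 1.565, 0.385]
force: [0.2, -0.9, -0.4]
grip_width: 0.0342
```

```bash
python3 - <<'E'
from h import *
snap('w16')
a=eyes.grab_frame('scene')[:,:,::-1]; b=eyes.grab_frame('top')[:,:,::-1]
cv2.imwrite('pics/s16.png',cv2.resize(a[180:400,130:510],None,fx=2.1,fy=2.1,interpolation=cv2.INTER_CUBIC))
cv2.imwrite('pics/t16.png',cv2.resize(b[140:330,130:510],None,fx=2.1,fy=2.1,interpolation=cv2.INTER_CUBIC))
E
```

```text
(no output)
```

View pics/w16.png

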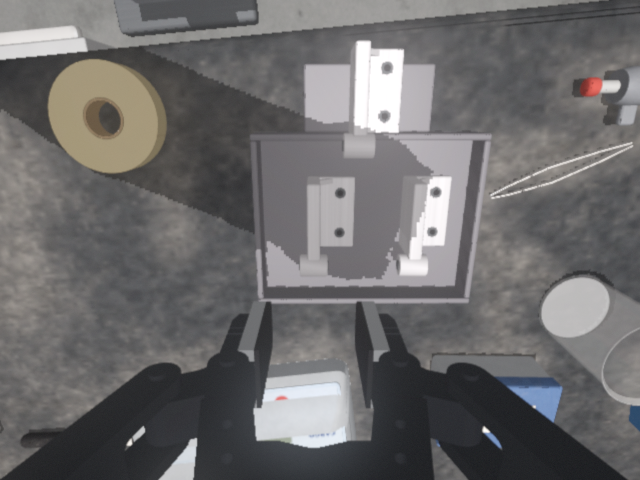

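View pics/s16.png

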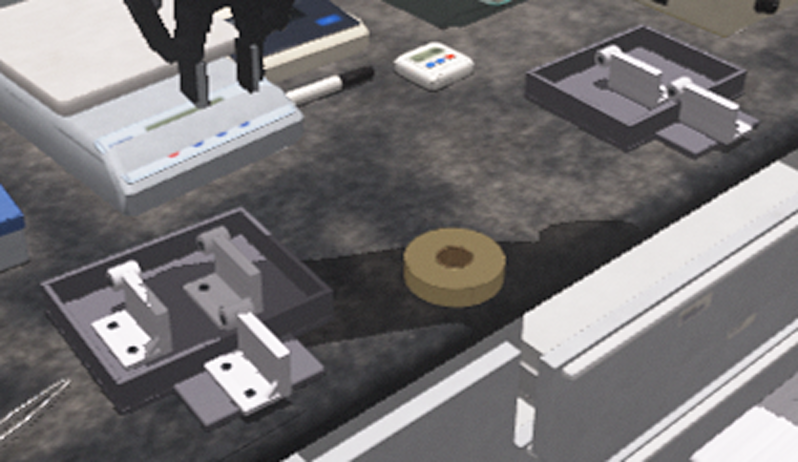

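View pics/t16.png

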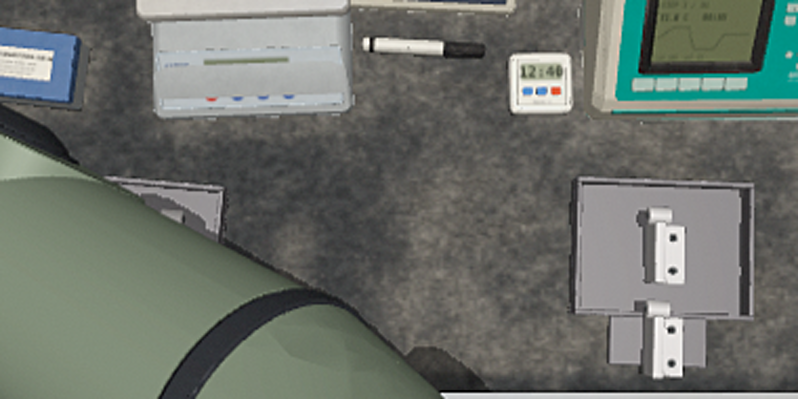

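The wrist view shows both left brackets flat in the left bin (flanges near (316,220) and (412,220)), parallel to the sample. The scene and top views show the right bracket in the right bin, and the tape, timer and marker where they were. The gripper is clear of everything.

```bash
python3 - <<'E'
from workcell import bot
bot.job_done()
E
```

```text
the job is handed in; nothing more can be done
```

I sorted all three brackets and handed the job in at about 20.5 s, inside the 72 s limit. The right-hand bracket is in the bin at −y, and both left-hand brackets are in the bin at +y. Each was lowered until it touched the bin floor (9–18 N upward on the wrist) and then released.

**Last checks:** the final wrist, scene and top pictures show all three standing flat with knuckles pointing the same way as their samples. The tape roll, timer and marker look undisturbed, and the gripper was about 20 cm up and clear of everything.

**What did not go smoothly:**
- My first close on the right-hand bracket was too low and pushed up on the wrist with about 25 N, shifting the bracket roughly 4 mm. I opened, rose 4 mm and gripped again.
- The other two grips gave 10–14 N upward as the jaws closed, because the pads swing forward.
- In the last top view the arm hid most of the left bin and the tape roll. For those I relied on the wrist and scene pictures.

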